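Wind the table clamp down on a grater board

ROBOT

A 7-joint arm with a two-finger parallel gripper is mounted at the origin on the work surface. World frame = base frame: x ahead of the robot, y to its left, z up, the work surface at z = 0. Lengths are in m, angles in rad, forces in N, time in s.
With the tool pointing down it reaches from about 0.35 to 0.9 m from the base axis. Payload 8.1 kg.
Tool frame: the origin (TCP) lies at the very end of the fingers, on their centre line; the grasp point (between the pads) lies 19 mm behind it; z points along the fingers, y is the line along which they close (so a half turn about z gives the same grasp; the last joint's range is limited). The gripper opens to 85 mm and grips with 20 to 120 N. Pads are 22 mm wide; open, the fingers measure 114 mm over their backs; the gripper's body (76 mm by 85 mm) begins 54 mm behind the grasp point. The pads swing forward as they close: fully open they stand 13 mm farther back than shut.
Start: joints at [1.104, 0.434, 0.025, 1.573, -0.012, 1.134, -0.075], TCP at [0.222, -0.584, 0.195] pointing down, gripper open.
Joint ranges: [-2.62, 2.62], [-0.44, 2.09], [-1.27, 1.32], [0.08, 2.57], [-1.32, 4.46], [0.12, 2], [-2.74, 2.74]. Speed limits (rad/s): [2.22, 2.22, 3.01, 3.01, 3.14, 3.14, 3.14].

INTERFACE

Orientations are given as a rotation vector (axis times angle).
In Python, from workcell import bot, imaging, order gives the robot as it stands.
- The arm moves only by the shell command python3 -m pendant 'ROWS'. ROWS is JSON, a list of rows, each an object with "hand": the finger opening in mm, from 0 to 85.4; "dp": the shift along the world's x, y, z in units of 25 mm (1.0 is 25 mm), a list of three; "spin": the turn about the world's z in units of 10 degrees (1.0 is 10 degrees). A call has 1 to 20 rows; each row shifts and turns the commanded pose from where the row before left it; what a row does not reach is not made up. A row lasts 1/8 s, in which the tool goes at most 62.5 mm and 10.7 degrees, less where a joint would pass 70% of its speed; a pose out of reach is approached as far as the arm can. A call is refused whole if a number of a shift passes 1 or a number of a turn 1, either way. A call with a gripper value outside its range is refused whole. The fingers move at their own pace and stop on an object; the grip force is fixed at half the most. Time passes only in rows, so rows that do not move let the fingers close. It gives the time, the measured TCP pose, the force, the opening and the grip force at its end, in the units of the state.
- bot.sense(): the state, without advancing time (a new reading comes with each control period).
- imaging.capture(name): name is "scene" or "top"; returns a dict with "frame" (384x512x3 uint8, red, green, blue), "z_map" (384x512 float32, m along the optical axis (not along the pixel's ray), 0 where there is no reading), "fx", "fy", "cx", "cy" (pixels), "T" (4x4, takes a point from camera to world coordinates). Camera axes: x right, y down, z forward; pixel columns grow to the right and rows downward; lengths in m; the calibration is good to about 2 mm. A picture is of the moment at which its call begins.
- order.sign_off(): hands the job in; it is judged then, once.
The state is a dict: "t": time; "joint_pos": joint angles; "qvel": joint speeds; "joint_torque": joint torques, N m; "tool_pos": TCP position; "tcp_rot": TCP orientation; "ft_force": force on the tool from outside, world axes, zero at the start; "ft_torque": the same for the moment, N m; "finger_gap": opening from 0.0 (shut) to 1.0 (fully open); "grasp_force": force on a finger pad.
Only numpy, scipy, OpenCV 4.12 (cv2) and the standard library are available. Lean on these libraries where they do the work, as an engineer would, in place of code of your own. Each camera call takes 0.05 s, during which the arm holds its last target. There are 200 camera calls.

TASK

Fix the wooden grater board in the screw clamp on the kitchen table: lay it along the clamp's bed, plain wooden end first, and push it gently in under the pad, straight and centred, until that end touches the clamp's back post. Then wind the red knob clockwise, letting your grip follow it down without pushing or pulling it along its axis, until the pad holds the board hand-tight (about 25 N; never so hard that the wood is crushed), and let go. Leave the mug, the bowl and the jar where they are.

Things in the scene. Friction and masses are not known exactly. Their poses are not given: they have to be found in the camera images.
- clamp: Grey C-shaped screw clamp, fixed, 178 mm tall. Origin on the table under the knob's axis; +y points out of the open throat along the bed, x across, z up. Base 84 mm wide, 12 thick, y -70 to 126 mm. Wooden bed 40 mm wide, y -28 to 100 mm, its top about 40 mm above the table, on soft packing. Arm over the bed: 36 mm wide, ends at y = 18 mm, 88 to 112 mm above the table
- post: Grey upright back post of the clamp, rubber-faced, 44 mm wide, 34 mm thick, from 12 to 112 mm above the table. Origin at its foot's centre; its front face, which the board must touch, is 17 mm along +y from the origin. Push the board on it with less than 30 N
- throat (a point): Fixed point of the clamp at the middle of the post's front face, at the bed's nominal top height (40 mm above the table, 28 mm from the knob's axis). Axes as the clamp's
- knob (a joint): Angle (rad) the red knob is wound down: grows clockwise seen from above; starts at 1.1 to 2.6, ends at 6.6. Knob, spindle and pad go DOWN 5 mm per rad. Thread friction is up to 0.25 N m; turned in slow even steps, the torque felt stays level until the bed is firm, then rises above that by 0.05 N m for each 10 N of the pad's hold. It stays where it is left
- knob_top (a point): Centre of the top face of the red knob: upright round knurled knob, 40 mm in diameter, 30 mm tall (below this point), white line on top, bare spindle under it. Gripped from above across its diameter at any yaw. Vertical axis; it sinks with the screw
- hub (a joint): How far (m) the knob is pulled up (+) or pushed down (-) along the spindle from its rest: it sits on a splined brass hub held by a centring spring, 3 N per mm. Beyond 2.5 mm (7.5 N) either way the spline lets go, and that counts as failure; so the grip must travel down with the screw as it turns
- pad: Black rubber pad, 24 mm in diameter and 8 mm thick, under the spindle, over the bed; it moves with the screw and does not turn. Origin at the centre of its lower face
- pad_face (a point): Centre of the pad's lower face, which comes down on the board. It starts 6 to 18 mm above where the board's top will be. Once it touches, the board and the bed's soft packing yield under it by an amount that differs each time (about 1 to 5 mm, under 8 N) before the bed is firm and the hold rises fast. A right hold on the board is 14 to 40 N; 55 N crushes the wood
- grater: Flat beech grater board 56 mm wide (x), 190 mm long (y), 16 mm thick, about 0.22 kg, lying flat on the table at the start. Origin at the middle of its underside, z up. Its +y half carries a steel grating plate on top; the end at -y is plain wood and goes into the clamp. Gripped across its width
- plain_end (a point): Middle of the lower edge of the grater's plain end (95 mm along -y from its origin)
- mug: White mug, 85 mm tall, 76 mm wide, handle to one side, origin under its centre. Leave alone
- bowl: Blue bowl, 50 mm tall, 130 mm wide, origin under its centre. Leave alone
- jar: Small clear jar with a white cap, 90 mm tall, 68 mm wide, origin under its centre. Leave alone
Mind the look-alikes: they are no part of the job. There is more than one size of the grater; the one meant has the size given above.

How it is judged:
By the outcome, as a careful person would: the job done as asked, in the order asked, and still so for the second after the job is handed in, with the robot touching nothing.
It also fails if it takes over 72 s, if anything falls off the work surface, if the arm or the gripper's body presses on something with over 40 N, if the wrist force passes 120 N, or if a joint passes its speed limit or range.

## Working session

There is one attempt and no reset: what is moved stays moved. The work goes in short steps, Python scripts to look and compute and a shell command to move; the robot and the scene stay as the last step left them, time stands still between calls to the robot, and variables do not carry over. Pictures are saved under pics/ and viewed, at most 10 in all, crops included, and the job is handed in when it is done.

```bash
ls; mkdir -p pics; python3 - <<'E'
from workcell import bot,imaging
import cv2,numpy as np
for n in("top","scene"):
    c=imaging.capture(n); np.savez(f"{n}.npz",**c)
    cv2.imwrite(f"pics/{n}.png",cv2.resize(c["frame"][:,:,::-1],(800,600)))
    print(n,c["fx"],c["fy"],c["cx"],c["cy"],c["T"].round(3).tolist())
s=bot.sense();print(s["t"],s["tool_pos"],s["tcp_rot"],s["ft_force"])
E
```

```text
pics
top 446.3610578593649 446.3610578593649 255.83537703415732 177.50901806730488 [[-0.017, -0.978, 0.207, 0.243], [-1.0, 0.017, -0.002, -0.046], [-0.002, -0.207, -0.978, 1.443], [0.0, 0.0, 0.0, 1.0]]
scene 484.513006638359 484.513006638359 255.7204658944204 194.55316829862568 [[-0.133, 0.855, -0.502, 1.134], [0.991, 0.115, -0.068, 0.049], [-0.001, -0.506, -0.862, 1.185], [0.0, 0.0, 0.0, 1.0]]
0.1 [ 0.22214875 -0.58363994  0.19459919] [-3.08839821e+00 -5.67938746e-01  6.06601968e-04] [-0.16086976 -0.20896699  0.57926039]
```

View pics/top.png

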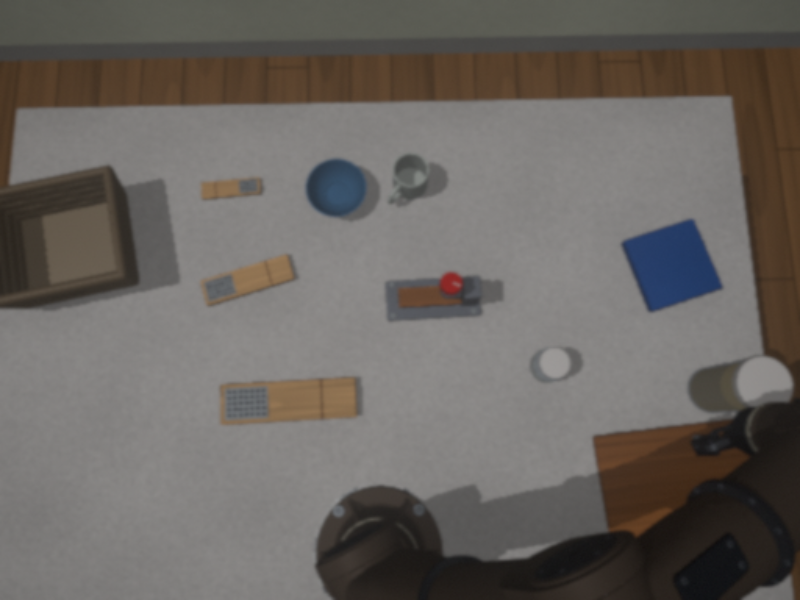

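View pics/scene.png

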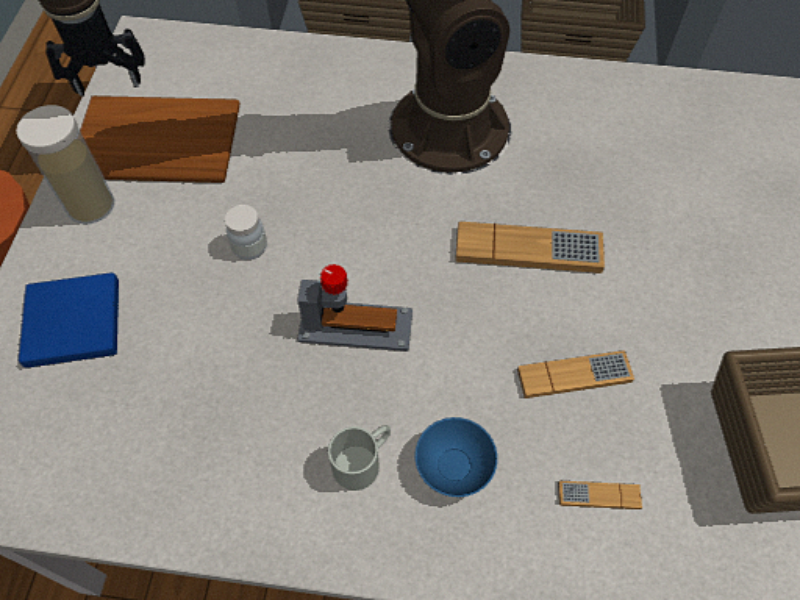

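Top view (800x600 px): there are three boards, small at (232,187), middle at (249,279) and large at (289,400). The clamp is at (434,298), with its post on the right and the throat opening left. The middle board's length roughly matches the clamp's 196 mm base, so it is probably the one meant. Next I'll measure all three and check a crop.

```bash
cat > h.py <<'E'
import numpy as np,cv2
def ray(c,uv,z):
    "pixels (native) -> world points on plane z"
    uv=np.atleast_2d(uv).astype(float);T=c["T"]
    d=np.c_[(uv[:,0]-c["cx"])/c["fx"],(uv[:,1]-c["cy"])/c["fy"],np.ones(len(uv))]@T[:3,:3].T
    return T[:3,3]+d*((z-T[2,3])/d[:,2])[:,None]
def cloud(c):
    v,u=np.mgrid[:384,:512];Z=c["z_map"]
    p=np.stack([(u-c["cx"])/c["fx"]*Z,(v-c["cy"])/c["fy"]*Z,Z],-1)
    return p@c["T"][:3,:3].T+c["T"][:3,3]
def rect(c,box,zlo,zhi):
    "native box u0,v0,u1,v1: footprint of points in height band"
    u0,v0,u1,v1=box;P=cloud(c)[v0:v1,u0:u1].reshape(-1,3)
    P=P[(P[:,2]>zlo)&(P[:,2]<zhi)]
    if len(P)<10:return None
    r=cv2.minAreaRect((P[:,:2]*1000).astype(np.float32));return r,len(P),np.median(P[:,2])
E
python3 - <<'E'
from h import *
f=0.64
cs={n:dict(np.load(n+".npz")) for n in("top","scene")}
B={"top":[(190,170,270,205),(190,245,305,312),(210,368,366,432)],"scene":[(550,475,650,515),(510,345,640,402),(448,215,610,278)]}
for n in cs:
    for b in B[n]: print(n,rect(cs[n],[int(x*f) for x in b],.007,.03))
    P=cloud(cs[n])
    # knob red
    im=cs[n]["frame"].astype(int);m=(im[...,0]>130)&(im[...,1]<70)&(im[...,2]<70)
    k=P[m]; k=k[(k[:,2]>.1)&(k[:,2]<.25)&(k[:,0]>.3)]; zt=np.percentile(k[:,2],95);print("knob",len(k),zt); t=k[k[:,2]>zt-.006]; print(t.mean(0),(t.min(0)+t.max(0))/2,np.ptp(t,axis=0))
    bx=[380,265,488,328] if n=="top" else [290,260,418,355]
    for lo,hi in((.006,.018),(.03,.046),(.085,.118)): print(lo,rect(cs[n],[int(x*f) for x in bx],lo,hi))
    x0,y0,x1,y1=[int(x*f) for x in ((190,245,500,330) if n=="top" else (280,250,640,410))]
    cv2.imwrite(f"pics/c{n}.png",cv2.resize(cs[n]["frame"][y0:y1,x0:x1,::-1],(790,int(790*(y1-y0)/(x1-x0))),interpolation=cv2.INTER_CUBIC)); print(x0,y0,x1,y1)
t=cv2.imread("pics/ctop.png");s=cv2.imread("pics/cscene.png");cv2.imwrite("pics/crop.png",np.vstack([t,s]));print(t.shape,s.shape)
E
```

```text
top (((754.074951171875, 317.4141540527344), (69.70836639404297, 165.28428649902344), 1.1815016269683838), 372, np.float64(0.010664602986027893))
top (((561.2283325195312, 275.14678955078125), (135.8711700439453, 234.5491485595703), 4.307613849639893), 1022, np.float64(0.01542789363807251))
top (((299.6584167480469, 181.41653442382812), (103.3553237915039, 272.99029541015625), 3.8344125747680664), 2243, np.float64(0.022012537676726396))
knob 99 0.1708624678551726
[ 0.50307193 -0.14142881  0.16777687] [ 0.5019106  -0.14214895  0.16886128] [0.03321141 0.02973399 0.00791436]
0.006 (((509.2967224121094, -117.00405883789062), (118.59730529785156, 221.97552490234375), 0.4109055697917938), 695, np.float64(0.010894553769397408))
0.03 (((501.1884765625, -121.60906982421875), (41.17200469970703, 158.68313598632812), 1.1271096467971802), 407, np.float64(0.03957395540365605))
0.085 (((504.60162353515625, -164.60049438476562), (44.128658294677734, 79.54209899902344), 0.6650288105010986), 209, np.float64(0.10993450783580117))
121 156 320 211
scene (((751.052490234375, 313.0549621582031), (38.50895
[... 305 characters left out ...]
 273.14984130859375), 2.35211443901062), 2339, np.float64(0.021812535844233816))
knob 157 0.1701736928247508
[ 0.50227121 -0.14392193  0.16707919] [ 0.50251123 -0.14333365  0.16812944] [0.03660482 0.03895563 0.00778458]
0.006 (((453.8505859375, -126.6610107421875), (182.15243530273438, 228.2134246826172), 2.21411395072937), 932, np.float64(0.0110780640100121))
0.03 (((501.818359375, -125.42555236816406), (44.056793212890625, 160.92417907714844), 3.9182660579681396), 663, np.float64(0.03965308290144076))
0.085 (((503.63067626953125, -167.2430419921875), (45.58552169799805, 79.9214859008789), 2.7123348712921143), 420, np.float64(0.10932246993002359))
179 160 409 262
(218, 790, 3) (350, 790, 3)
```

View pics/crop.png

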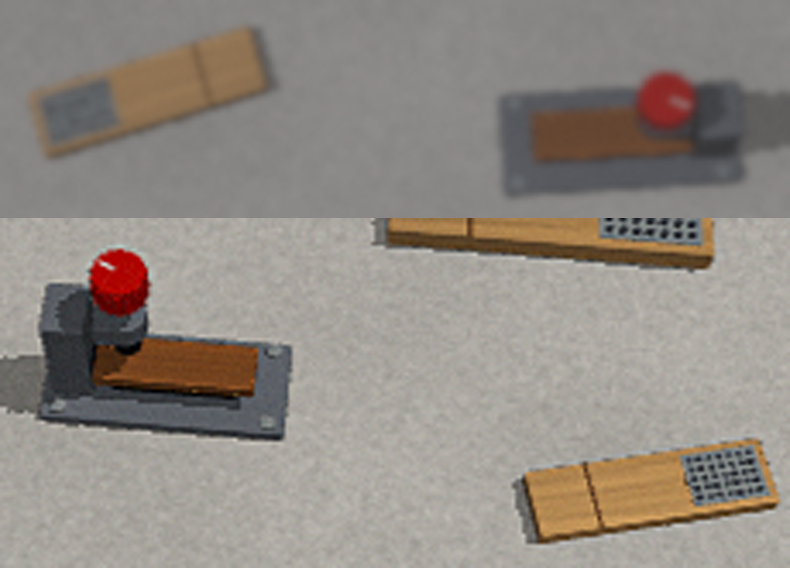

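The crop confirms it. The middle board (plain end at crop (255,60) top view, (530,505) scene view) measures about 56x190x16 mm; the small one is 10 mm thick and the large one 22 mm. Its plain end already faces the clamp's throat. Now for precise poses: a silhouette fit for the board and corner picks for the clamp base.

```bash
cat >> h.py <<'E'
from scipy.optimize import minimize,least_squares
def proj(c,P):
    T=c["T"];q=(P-T[:3,3])@T[:3,:3]
    return np.c_[q[:,0]/q[:,2]*c["fx"]+c["cx"],q[:,1]/q[:,2]*c["fy"]+c["cy"]]
def boardpts(x,y,a,z0=0.,L=.19,W=.056,H=.016):
    X=np.array([[i*W/2,j*L/2,z0+k] for i in(-1,1) for j in(-1,1) for k in(0,H)])
    R=np.array([[np.cos(a),-np.sin(a),0],[np.sin(a),np.cos(a),0],[0,0,1]])
    return X@R.T+[x,y,0]
def fitboard(cs,boxes,p0,z0=0.):
    ms=[]
    for c,(u0,v0,u1,v1) in zip(cs,boxes):
        hsv=cv2.cvtColor(c["frame"],cv2.COLOR_RGB2HSV);m=np.zeros((384,512),np.uint8);m[v0:v1,u0:u1]=(hsv[v0:v1,u0:u1,1]>70)
        k=cv2.findContours(m,0,1)[0];h=cv2.convexHull(max(k,key=cv2.contourArea))
        o=np.zeros((384*4,512*4),np.uint8);cv2.fillConvexPoly(o,(h*4+2).astype(np.int32),1);ms.append(o)
    def cost(p):
        s=0
        for c,o in zip(cs,ms):
            h=cv2.convexHull(((proj(c,boardpts(*p,z0))+.5)*4).astype(np.float32)).round().astype(np.int32)
            r=np.zeros_like(o);cv2.fillConvexPoly(r,h,1);s+=(r!=o).sum()/o.sum()
        return s
    best=None
    r=minimize(cost,p0,method="Nelder-Mead",options=dict(initial_simplex=np.array(p0)+np.array([[0,0,0],[.01,0,0],[0,.01,0],[0,0,.1]])))
    return r.x,r.fun
E
python3 - <<'E'
from h import *
f=.64
t,s=[dict(np.load(n+".npz")) for n in("top","scene")]
bt=[int(x*f) for x in (190,245,305,312)];bs=[int(x*f) for x in(510,345,640,402)]
for cs,b in(([t],[bt]),([s],[bs]),([t,s],[bt,bs])): print(fitboard(cs,b,[.56,.272,-.25]))
T=np.array([[502,97],[507,195],[743,183]])/3.97+[121,156]
S=(np.array([[291,346],[284,437],[41,417]])-[0,218])/3.435+[179,160]
# model (clamp frame) corners at z=.012; +y_clamp ~ world +y, camera top: image up=+x
for c,uv in((t,T),(s,S)):
    w=ray(c,uv,.012);print(w.round(4).tolist(),np.linalg.norm(np.diff(w,axis=0),axis=1))
M={"t":np.array([[.042,.126],[-.042,.126],[-.042,-.07]]),"s":np.array([[-.042,.126],[.042,.126],[.042,-.07]])}
def g(p,w,m):
    a=p[2];R=np.array([[np.cos(a),-np.sin(a)],[np.sin(a),np.cos(a)]]);return (m@R.T+p[:2]-w[:,:2]).ravel()
wt,ws=ray(t,T,.012),ray(s,S,.012)
for w,m in((wt,M["t"]),(ws,M["s"]),(np.r_[wt,ws],np.r_[M["t"],M["s"]])):
    r=least_squares(g,[.5,-.14,0],args=(w,m));print(r.x,np.abs(r.fun).max())
# knob top circle by silhouette of upper red at z=.17
for c in(t,s):
    im=c["frame"].astype(int);m=(im[...,0]>110)&(im[...,1]<60)&(im[...,2]<60)
    v,u=np.nonzero(m);k=(u>180)&(u<310)&(v<200)&(v>160);print("red bbox",u[k].min(),u[k].max(),v[k].min(),v[k].max())
    P=np.array([[.502+.02*np.cos(q),-.143+.02*np.sin(q),z] for q in np.arange(0,6.28,.2) for z in(.141,.171)]);pp=proj(c,P);print(pp.min(0),pp.max(0))
E
```

```text
(array([0.54894842, 0.27223433, 0.29161191]), np.float64(0.3308459665383709))
(array([0.5466623 , 0.27168503, 0.29311743]), np.float64(0.03577175392994182))
(array([0.54730707, 0.27120664, 0.30314121]), np.float64(0.3792706898154323))
[[0.5363, -0.0209, 0.012], [0.4548, -0.0239, 0.012], [0.4613, -0.2166, 0.012]] [0.08163278 0.1927531 ]
[[0.458, -0.0201, 0.012], [0.5411, -0.0152, 0.012], [0.5491, -0.2088, 0.012]] [0.08321287 0.19378103]
[ 0.50031084 -0.14725329  0.03621367] 0.002172267532002531
[ 0.50478918 -0.14261169  0.04448657] 0.0018506184558831629
[ 0.50273415 -0.14486733  0.04342619] 0.004154011166109056
red bbox 282 295 175 187
[281.03177451 173.59401249] [295.30219095 188.92705878]
red bbox 205 251 169 198
[205.298572   167.97991302] [222.08338596 187.79827878]
```

Board: centre (0.547, 0.272), yaw +16.8°. Clamp: axis about (0.5025, -0.1435), yaw about +2.3°, throat towards +y. Heights and sizes agree with the description. I'll grip 20 mm beyond the board's centre, at about (0.5417, 0.291), with the closing line at 16.8°, which takes a spin of about +86°.

```bash
python3 -m pendant '[{"hand":85,"dp":[0,0,1],"spin":0},{"hand":85,"dp":[0,0,1],"spin":0},{"hand":85,"dp":[0,0.5,1],"spin":0},{"hand":85,"dp":[0,1,0],"spin":0},{"hand":85,"dp":[0,1,0],"spin":0},{"hand":85,"dp":[0,1,0],"spin":0},{"hand":85,"dp":[0,1,0],"spin":0},{"hand":85,"dp":[0,1,0],"spin":0},{"hand":85,"dp":[0.5,1,0],"spin":0.4},{"hand":85,"dp":[0.5,1,0],"spin":0.4},{"hand":85,"dp":[0.5,1,0],"spin":0.4},{"hand":85,"dp":[0.5,1,0],"spin":0.4},{"hand":85,"dp":[0.5,1,0],"spin":0.4},{"hand":85,"dp":[0.5,1,0],"spin":0.4},{"hand":85,"dp":[0.5,1,0],"spin":0.4},{"hand":85,"dp":[0.5,1,0],"spin":0.4},{"hand":85,"dp":[0.5,1,0],"spin":0.4},{"hand":85,"dp":[0.5,1,0],"spin":0.4},{"hand":85,"dp":[0.5,1,0],"spin":0.4},{"hand":85,"dp":[0.5,1,0],"spin":0.4}]'; python3 -c "
from workcell import bot;s=bot.sense();print(s['joint_pos'],s['tool_pos'],s['tcp_rot'])"
```

```text
t: 2.6
tool_pos: [0.3732, -0.1449, 0.2703]
tcp_rot: [2.587, 1.782, 0.0]
ft_force: [-0.4, -0.2, -0.4]
finger_gap: 0.996
grasp_force: 0.0
[ 0.63649822  0.02549408 -0.4025974   1.92368479  0.0107729   1.1943333
 -0.13463583] [ 0.37318982 -0.14493906  0.27034517] [2.58734317e+00 1.78170923e+00 1.09382465e-04]
```

```bash
python3 -m pendant '[{"hand":85,"dp":[0.374,0.968,0],"spin":0.21},{"hand":85,"dp":[0.374,0.968,0],"spin":0.21},{"hand":85,"dp":[0.374,0.968,0],"spin":0.21},{"hand":85,"dp":[0.374,0.968,0],"spin":0.21},{"hand":85,"dp":[0.374,0.968,0],"spin":0.21},{"hand":85,"dp":[0.374,0.968,0],"spin":0.21},{"hand":85,"dp":[0.374,0.968,0],"spin":0.21},{"hand":85,"dp":[0.374,0.968,0],"spin":0.21},{"hand":85,"dp":[0.374,0.968,0],"spin":0.21},{"hand":85,"dp":[0.374,0.968,0],"spin":0.21},{"hand":85,"dp":[0.374,0.968,-0.85],"spin":0.21},{"hand":85,"dp":[0.374,0.968,-0.85],"spin":0.21},{"hand":85,"dp":[0.374,0.968,-0.85],"spin":0.21},{"hand":85,"dp":[0.374,0.968,-0.85],"spin":0.21},{"hand":85,"dp":[0.374,0.968,-0.85],"spin":0.21},{"hand":85,"dp":[0.374,0.968,-0.85],"spin":0.21},{"hand":85,"dp":[0.374,0.968,-0.85],"spin":0.21},{"hand":85,"dp":[0.374,0.968,-0.85],"spin":0.21},{"hand":85,"dp":[0,0,0],"spin":0},{"hand":85,"dp":[0,0,0],"spin":0}]'; python3 -c "
from workcell import bot;import numpy as np;s=bot.sense();r=s['tcp_rot'];print(s['joint_pos'],2*np.degrees(np.arctan2(r[1],r[0]))-90)"
```

```text
t: 5.1
tool_pos: [0.5405, 0.2892, 0.1004]
tcp_rot: [-1.877, -2.519, 0.0]
ft_force: [-0.5, -0.5, 0.6]
finger_gap: 0.995
grasp_force: 0.0
[-0.13597615  0.59922351 -0.66638184  1.67271767  0.42181244  1.01825902
 -0.65297482] -343.36400320112676
```

```bash
python3 -m pendant '[{"hand":85,"dp":[0.05,0.05,-0.8],"spin":0},{"hand":85,"dp":[0,0,-0.8],"spin":0},{"hand":85,"dp":[0,0,-0.8],"spin":0},{"hand":85,"dp":[0,0,-0.6],"spin":0},{"hand":85,"dp":[0,0,-0.4],"spin":0},{"hand":85,"dp":[0,0,-0.3],"spin":0},{"hand":85,"dp":[0,0,-0.15],"spin":0},{"hand":85,"dp":[0,0,0],"spin":0}]';python3 -m pendant '[{"hand":50,"dp":[0,0,0],"spin":0},{"hand":50,"dp":[0,0,0],"spin":0},{"hand":50,"dp":[0,0,0],"spin":0},{"hand":50,"dp":[0,0,0],"spin":0},{"hand":50,"dp":[0,0,0],"spin":0},{"hand":50,"dp":[0,0,0],"spin":0}]'
```

```text
t: 6.1
tool_pos: [0.542, 0.2903, 0.0041]
tcp_rot: [1.876, 2.519, 0.0]
ft_force: [0.3, -0.7, -0.6]
finger_gap: 0.99
grasp_force: 0.0
t: 6.85
tool_pos: [0.5419, 0.2902, 0.004]
tcp_rot: [1.877, 2.52, -0.0]
ft_force: [0.5, 0.3, -0.3]
finger_gap: 0.583
grasp_force: 0.0
```

```bash
python3 - <<'E'
from workcell import bot,imaging
import cv2,numpy as np
c=imaging.capture("scene");np.savez("s2.npz",**c)
a=c["frame"][180:270,310:430,::-1]
cv2.imwrite("pics/g.png",cv2.resize(a,(800,600),interpolation=cv2.INTER_CUBIC))
s=bot.sense();print(s["finger_gap"],s["grasp_force"])
E
```

```text
0.5882010982500231 0.0
```

View pics/g.png

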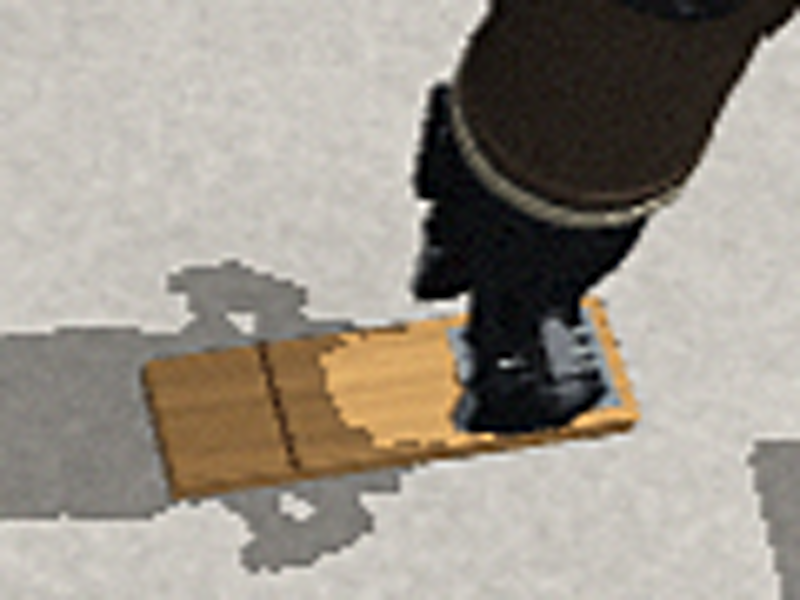

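The fingers closed to 50 mm without gripping. They stand about 10 mm back at this opening, so they passed over the board's top (near finger at crop (530,400), with the board edge visible below it). I'll reopen, then go lower while watching the force.

```bash
python3 -m pendant '[{"hand":72,"dp":[0,0,0.2],"spin":0},{"hand":72,"dp":[0,0,0.2],"spin":0},{"hand":72,"dp":[0,0,0],"spin":0},{"hand":72,"dp":[0,0,-0.2],"spin":0},{"hand":72,"dp":[0,0,-0.2],"spin":0},{"hand":72,"dp":[0,0,-0.1],"spin":0},{"hand":72,"dp":[0,0,0],"spin":0}]';python3 -m pendant '[{"hand":72,"dp":[0,0,-0.08],"spin":0},{"hand":72,"dp":[0,0,0],"spin":0}]';python3 -m pendant '[{"hand":72,"dp":[0,0,-0.08],"spin":0},{"hand":72,"dp":[0,0,0],"spin":0}]'
```

```text
t: 7.78
tool_pos: [0.5417, 0.2901, 0.0011]
tcp_rot: [-1.876, -2.519, 0.001]
ft_force: [-0.7, -0.2, -0.2]
finger_gap: 0.84
grasp_force: 0.0
t: 8.02
tool_pos: [0.5419, 0.2902, -0.0005]
tcp_rot: [1.877, 2.519, -0.0]
ft_force: [0.2, -0.5, -0.7]
finger_gap: 0.843
grasp_force: 0.0
t: 8.28
tool_pos: [0.5418, 0.2902, -0.0026]
tcp_rot: [-1.877, -2.519, 0.0]
ft_force: [-0.0, 0.8, -0.1]
finger_gap: 0.839
grasp_force: 0.0
```

```bash
python3 -m pendant '[{"hand":72,"dp":[0,0,-0.08],"spin":0},{"hand":72,"dp":[0,0,-0.08],"spin":0},{"hand":72,"dp":[0,0,0],"spin":0}]'; python3 -m pendant '[{"hand":62,"dp":[0,0,0],"spin":0},{"hand":62,"dp":[0,0,0],"spin":0},{"hand":62,"dp":[0,0,0],"spin":0}]';python3 -m pendant '[{"hand":50,"dp":[0,0,0],"spin":0},{"hand":50,"dp":[0,0,0],"spin":0},{"hand":50,"dp":[0,0,0],"spin":0},{"hand":50,"dp":[0,0,0],"spin":0}]'
```

```text
t: 8.65
tool_pos: [0.5418, 0.2901, -0.0067]
tcp_rot: [-1.877, -2.519, 0.001]
ft_force: [-0.5, 0.6, -0.1]
finger_gap: 0.845
grasp_force: 0.0
t: 9.02
tool_pos: [0.542, 0.2902, -0.0064]
tcp_rot: [1.877, 2.519, 0.0]
ft_force: [0.6, -0.8, 0.1]
finger_gap: 0.728
grasp_force: 0.0
t: 9.52
tool_pos: [0.5419, 0.2903, -0.0064]
tcp_rot: [1.877, 2.52, 0.0]
ft_force: [-0.6, 0.9, -0.7]
finger_gap: 0.587
grasp_force: 0.0
```

```bash
python3 - <<'E'
from workcell import bot,imaging
from h import *
c=imaging.capture("scene");np.savez("s3.npz",**c)
a=c["frame"][180:270,310:430,::-1]
cv2.imwrite("pics/g2.png",cv2.resize(a,(800,600),interpolation=cv2.INTER_CUBIC))
P=cloud(c);im=c["frame"].astype(int)
np.set_printoptions(linewidth=250,suppress=True)
print((P[222:250:2,374:406:2,2]*1000).round().astype(int))
print((P[222:250:2,374:406:2,0]*1000).round().astype(int))
print(bot.sense()["finger_gap"])
E
```

```text
[[  61   58   54  157  162  170  175  177  176  176  177  176  173  159   -3    0]
 [  51   46   38  136  134  158  161  166  170  166  169  162   16    0   -1   -3]
 [  31   31    0  128  128  129  144  157  156  158  156   17   17   15   -3   -1]
 [  18   15   15  119  120  128  138  146  153  143  145   16   15   11   -5    1]
 [  14   16   19  116  113  120  134  142  142  140  139   18   16   13    2   -5]
 [  13   15   17  108  105  101  100  134  139  141   15   15   14   14   13   -1]
 [  17   17   15  104   99  101   98 1185  138  136  138   22   16   15   18   -1]
 [  12   16   13   84   94   16   80   83  128  134  136   18   17   17   12   -3]
 [  14   19   13   76   84   88  123  124  136  135  139  133  137   14   15   15]
 [  13   12   56   79   82   87  116  133  134  136  137  131  135   18   14   15]
 [  16   15   58   54   70   98  114  127  133  132  128  126   14   13   17   15]
 [  14   13   43   51   86   97  110  115  107  109  100    8   10    9    5    3]
 [  16   16   11   46   43   89   82   88    1    0    2   -1   -1    0    3    3]
 [   5    4    2   -1
[... 544 characters left out ...]
  517  516  508]
 [ 534  534  532  577  573  574  572 1134  591  590  590  529  525  524  525  514]
 [ 537  539  537  572  577  536  568  569  591  594  594  533  532  531  528  519]
 [ 544  546  543  574  577  579  595  595  601  600  601  598  599  535  535  534]
 [ 550  549  570  581  582  583  597  605  605  605  605  602  603  543  541  540]
 [ 557  556  577  574  581  595  602  607  610  609  606  604  548  547  548  546]
 [ 562  561  575  578  595  600  605  607  602  603  598  551  551  551  548  546]
 [ 569  568  565  581  579  601  597  599  556  555  555  553  552  552  553  552]
 [ 569  568  567  565  564  560  562  561  559  560  559  557  558  557  558  555]]
0.5855379766551253
```

View pics/g2.png

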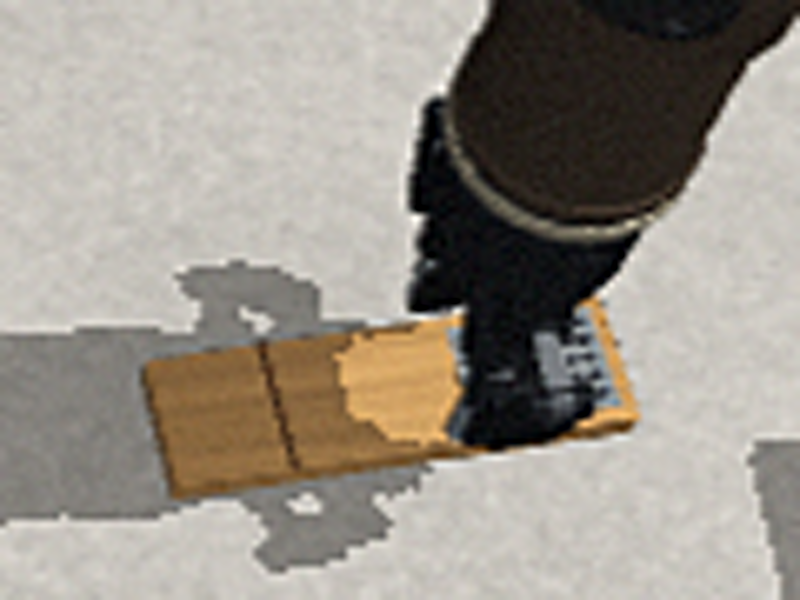

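The depth map puts the fingertips at about z = 43 mm while the reported TCP is at -6 mm, so the real tips sit some 40 mm or more above the reported TCP. The board is untouched. I'll check this offset numerically while going lower.

```bash
cat > tip.py <<'E'
from workcell import bot,imaging
from h import *
s=bot.sense();p=s["tool_pos"]
for n in("scene","top"):
    c=imaging.capture(n);P=cloud(c);im=c["frame"].max(-1)
    m=(im<60)&(np.abs(P[...,0]-p[0])<.07)&(np.abs(P[...,1]-p[1])<.045)&(P[...,2]>.022)&(P[...,2]<.15)
    q=P[m];q=q[np.argsort(q[:,2])][:12];print(n,(q*1000).round().astype(int).tolist())
print(p,s["ft_force"],s["finger_gap"],s["grasp_force"])
E
python3 tip.py
python3 -m pendant '[{"hand":78,"dp":[0,0,0],"spin":0},{"hand":78,"dp":[0,0,0],"spin":0},{"hand":78,"dp":[0,0,0],"spin":0},{"hand":78,"dp":[0,0,-0.2],"spin":0},{"hand":78,"dp":[0,0,-0.2],"spin":0},{"hand":78,"dp":[0,0,0],"spin":0}]';python3 tip.py
```

```text
scene [[519, 282, 33], [520, 277, 33], [515, 287, 34], [519, 285, 34], [521, 279, 36], [517, 292, 37], [517, 289, 38], [518, 284, 38], [519, 281, 40], [516, 291, 42], [577, 294, 42], [521, 278, 42]]
top []
[ 0.54192294  0.29025384 -0.00642093] [ 1.01958156 -0.5824775  -0.06868238] 0.5855379766551253 0.0
t: 10.42
tool_pos: [0.5415, 0.2899, -0.0171]
tcp_rot: [-1.876, -2.519, 0.002]
ft_force: [0.6, 0.4, -0.5]
finger_gap: 0.912
grasp_force: 0.0
scene [[501, 286, 29], [504, 280, 33], [508, 274, 33], [504, 282, 34], [508, 271, 34], [506, 274, 35], [591, 298, 36], [588, 298, 37], [503, 281, 38], [505, 273, 39], [508, 276, 40], [509, 270, 40]]
top [[481, 273, 84], [477, 278, 87], [480, 269, 91], [477, 271, 108], [480, 267, 109], [480, 273, 110], [476, 276, 111], [476, 273, 111], [476, 279, 112], [479, 270, 113], [477, 276, 123], [477, 273, 123]]
[ 0.54151053  0.28992953 -0.01711066] [ 0.55216414  0.39949055 -0.45198306] 0.9121344455946119 0.0
```

```bash
python3 -m pendant '[{"hand":74,"dp":[0,0,-0.2],"spin":0},{"hand":74,"dp":[0,0,-0.2],"spin":0},{"hand":74,"dp":[0,0,-0.2],"spin":0},{"hand":74,"dp":[0,0,-0.1],"spin":0},{"hand":74,"dp":[0,0,0],"spin":0}]';python3 tip.py;python3 -m pendant '[{"hand":66,"dp":[0,0,0],"spin":0},{"hand":66,"dp":[0,0,0],"spin":0},{"hand":66,"dp":[0,0,0],"spin":0}]';python3 -m pendant '[{"hand":52,"dp":[0,0,0],"spin":0},{"hand":52,"dp":[0,0,0],"spin":0},{"hand":52,"dp":[0,0,0],"spin":0},{"hand":52,"dp":[0,0,0],"spin":0}]'
```

```text
t: 11.15
tool_pos: [0.5418, 0.2902, -0.0342]
tcp_rot: [-1.876, -2.519, 0.0]
ft_force: [-0.5, -0.2, 0.4]
finger_gap: 0.864
grasp_force: 0.0
scene [[593, 298, 23], [583, 292, 24], [510, 273, 25], [508, 270, 26], [589, 297, 26], [592, 297, 26], [592, 302, 27], [592, 300, 27], [507, 281, 28], [508, 278, 29], [509, 275, 30], [589, 296, 31]]
top [[481, 278, 64], [487, 264, 68], [482, 265, 79], [478, 279, 85], [480, 270, 86], [480, 276, 87], [483, 263, 88], [477, 275, 88], [480, 266, 89], [480, 272, 90], [482, 265, 94], [482, 267, 97]]
[ 0.5417726   0.29019114 -0.03420905] [-0.47071385 -0.1764579   0.38665554] 0.863658252154275 0.0
t: 11.62
tool_pos: [0.542, 0.2903, -0.0338]
tcp_rot: [1.877, 2.519, 0.0]
ft_force: [0.3, -0.0, -0.8]
finger_gap: 0.775
grasp_force: 0.0
t: 12.12
tool_pos: [0.5419, 0.2903, -0.0334]
tcp_rot: [1.877, 2.519, 0.0]
ft_force: [-1.6, -2.2, 6.0]
finger_gap: 0.64
grasp_force: 63.7
```

Gripped at 54.7 mm and 64 N. With the board's bottom at z = 0 the reported TCP is -0.033, so bed height (40 mm) corresponds to TCP about +0.0066. Next I lift, align and stage the board over the bed's outer end.

```bash
python3 -m pendant '[{"hand":50,"dp":[0,0,0.5],"spin":0},{"hand":50,"dp":[0,0,0.8],"spin":0},{"hand":50,"dp":[0,0,0.8],"spin":0},{"hand":50,"dp":[0,0,0.84],"spin":0},{"hand":50,"dp":[-0.13,-0.8,0],"spin":-0.103},{"hand":50,"dp":[-0.13,-0.8,0],"spin":-0.103},{"hand":50,"dp":[-0.13,-0.8,0],"spin":-0.103},{"hand":50,"dp":[-0.13,-0.8,0],"spin":-0.103},{"hand":50,"dp":[-0.13,-0.8,0],"spin":-0.103},{"hand":50,"dp":[-0.13,-0.8,0],"spin":-0.103},{"hand":50,"dp":[-0.13,-0.8,0],"spin":-0.103},{"hand":50,"dp":[-0.13,-0.8,0],"spin":-0.103},{"hand":50,"dp":[-0.13,-0.8,0],"spin":-0.103},{"hand":50,"dp":[-0.13,-0.8,0],"spin":-0.103},{"hand":50,"dp":[-0.13,-0.8,0],"spin":-0.103},{"hand":50,"dp":[-0.13,-0.8,0],"spin":-0.103},{"hand":50,"dp":[-0.13,-0.8,0],"spin":-0.103},{"hand":50,"dp":[-0.13,-0.8,0],"spin":-0.103},{"hand":50,"dp":[0,0,0],"spin":0},{"hand":50,"dp":[0,0,0],"spin":0}]'; python3 - <<'E'
from workcell import bot,imaging
from h import *
s=bot.sense();r=s['tcp_rot'];print(2*np.degrees(np.arctan2(r[1],r[0]))-90,s["joint_pos"])
c=imaging.capture("scene");np.savez("s4.npz",**c)
t=imaging.capture("top");np.savez("t4.npz",**t)
a=c["frame"][150:250,170:303,::-1];b=t["frame"][150:230,200:340,::-1]
cv2.imwrite("pics/st.png",np.vstack([cv2.resize(x,(530,int(530*x.shape[0]/x.shape[1])*3//4),interpolation=cv2.INTER_CUBIC) for x in(a,b)]))
P=cloud(c);hsv=cv2.cvtColor(c["frame"],cv2.COLOR_RGB2HSV)
m=(hsv[...,1]>70)&(P[...,2]>.06)&(P[...,2]<.105)&(abs(P[...,0]-.5)<.06)&(abs(P[...,1])<.12)
q=P[m];print(len(q),np.median(q[:,2]),q.min(0),q.max(0))
for lo in np.arange(-.1,0.08,.02):
    k=q[(q[:,1]>lo)&(q[:,1]<lo+.02)]
    if len(k)>5:print(lo.round(2),np.median(k[:,2]).round(4),k[:,0].min().round(4),k[:,0].max().round(4))
E
```

```text
t: 14.62
tool_pos: [0.4966, 0.0107, 0.0397]
tcp_rot: [-2.178, -2.264, -0.001]
ft_force: [0.2, 0.7, -3.1]
finger_gap: 0.632
grasp_force: 64.1
-357.7646379202901 [ 0.32404442  0.50238955 -0.6011464   2.01609087  0.41353057  0.74300146
 -0.49053513]
964 0.08743670721487073 [ 0.46644561 -0.10286891  0.0713547 ] [0.53841433 0.08671958 0.09402123]
-0.1 0.0873 0.471 0.5308
-0.08 0.0874 0.4723 0.5297
-0.06 0.0877 0.4707 0.5287
-0.04 0.0877 0.4705 0.528
-0.02 0.0874 0.4703 0.5272
0.02 0.0874 0.4691 0.5257
0.04 0.0866 0.4691 0.5255
0.06 0.0873 0.4664 0.5253
```

View pics/st.png

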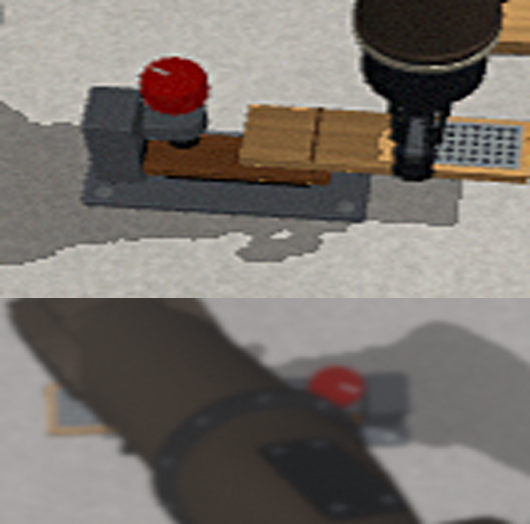

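The board is held level (top at 87 mm) and lined up with the bed: plain end at crop (245,135), bed at (190,160). Before lowering I'll compare the bed's axis with the board's in the same camera.

```bash
python3 - <<'E'
from h import *
def lines(c,zlo,zhi,sat,y0,y1):
    P=cloud(c);hsv=cv2.cvtColor(c["frame"],cv2.COLOR_RGB2HSV)
    m=(hsv[...,1]>70 if sat else hsv[...,1]<70)&(P[...,2]>zlo)&(P[...,2]<zhi)&(abs(P[...,0]-.5)<.06)&(P[...,1]>y0)&(P[...,1]<y1)
    q=P[m];ys=[];e=[]
    for lo in np.arange(y0,y1,.01):
        k=q[(q[:,1]>=lo)&(q[:,1]<lo+.01)]
        if len(k)>12: ys.append(k[:,1].mean());e.append((k[:,0].min(),k[:,0].max()))
    e=np.array(e);
    for x in (e[:,0],e[:,1],e.mean(1)): f=np.polyfit(ys,x,1);print("slope %.4f x(-.1)=%.4f"%(f[0],np.polyval(f,-.1)))
    print(np.diff(e,axis=1).ravel().round(3))
s=dict(np.load("scene.npz"));t=dict(np.load("top.npz"));b=dict(np.load("s4.npz"))
print("bed scene");lines(s,.033,.048,1,-.11,-.05)
print("bed top");lines(t,.033,.048,1,-.11,-.05)
print("board");lines(b,.08,.095,1,-.1,-.02)
print("post scene");lines(s,.102,.118,0,-.21,-.15)
print("base scene");lines(s,.008,.018,0,-.04,-.02)
E
```

```text
bed scene
slope -0.1033 x(-.1)=0.4809
slope -0.0385 x(-.1)=0.5209
slope -0.0709 x(-.1)=0.5009
[0.039 0.043 0.039 0.041 0.042 0.044]
bed top
slope 0.0016 x(-.1)=0.4821
slope -0.0341 x(-.1)=0.5194
slope -0.0162 x(-.1)=0.5007
[0.04  0.035 0.035 0.037 0.036 0.037]
board
slope -0.0341 x(-.1)=0.4732
slope -0.0391 x(-.1)=0.5304
slope -0.0366 x(-.1)=0.5018
[0.058 0.057 0.055 0.057 0.058 0.057 0.057 0.056]
post scene
slope 0.4390 x(-.1)=0.5232
slope -0.1576 x(-.1)=0.5121
slope 0.1407 x(-.1)=0.5177
[0.045 0.045 0.046 0.042 0.025 0.017]
base scene
slope -0.1947 x(-.1)=0.4708
slope 0.0671 x(-.1)=0.5362
slope -0.0638 x(-.1)=0.5035
[0.082 0.085]
```

```bash
python3 -m pendant '[{"hand":50,"dp":[-0.03,0,-0.4],"spin":0},{"hand":50,"dp":[0,0,-0.4],"spin":0},{"hand":50,"dp":[0,0,-0.25],"spin":0},{"hand":50,"dp":[0,0,-0.12],"spin":0},{"hand":50,"dp":[0,0,0],"spin":0},{"hand":50,"dp":[0,0,0],"spin":0}]';python3 -m pendant '[{"hand":50,"dp":[0,0,-0.04],"spin":0},{"hand":50,"dp":[0,0,0],"spin":0}]';python3 -m pendant '[{"hand":50,"dp":[0,0,-0.04],"spin":0},{"hand":50,"dp":[0,0,0],"spin":0}]'
```

```text
t: 15.48
tool_pos: [0.4959, 0.0103, 0.0105]
tcp_rot: [2.178, 2.264, 0.0]
ft_force: [0.3, 0.9, -2.5]
finger_gap: 0.636
grasp_force: 64.1
t: 15.72
tool_pos: [0.4957, 0.0102, 0.0094]
tcp_rot: [2.178, 2.264, 0.0]
ft_force: [-0.5, 1.0, -2.6]
finger_gap: 0.635
grasp_force: 64.1
t: 15.98
tool_pos: [0.4956, 0.0102, 0.0083]
tcp_rot: [-2.178, -2.264, 0.0]
ft_force: [-0.1, 0.0, -2.8]
finger_gap: 0.637
grasp_force: 64.1
```

```bash
python3 -m pendant '[{"hand":50,"dp":[0,0,-0.04],"spin":0},{"hand":50,"dp":[0,0,0],"spin":0}]' | grep -E "pos|ft_f";python3 -m pendant '[{"hand":50,"dp":[0,0,-0.04],"spin":0},{"hand":50,"dp":[0,0,0],"spin":0}]'| grep -E "pos|ft_f"
```

```text
tool_pos: [0.4957, 0.0103, 0.0074]
ft_force: [0.3, -0.1, -0.5]
tool_pos: [0.4958, 0.0104, 0.0065]
ft_force: [-1.3, 0.6, 1.9]
```

```bash
python3 -m pendant '[{"hand":50,"dp":[0.008,-0.2,0],"spin":0},{"hand":50,"dp":[0.008,-0.2,0],"spin":0},{"hand":50,"dp":[0.008,-0.2,0],"spin":0},{"hand":50,"dp":[0.008,-0.2,0],"spin":0},{"hand":50,"dp":[0,0,0],"spin":0}]';python3 -m pendant '[{"hand":50,"dp":[0.008,-0.2,0],"spin":0},{"hand":50,"dp":[0.008,-0.2,0],"spin":0},{"hand":50,"dp":[0.008,-0.2,0],"spin":0},{"hand":50,"dp":[0.008,-0.2,0],"spin":0},{"hand":50,"dp":[0.008,-0.2,0],"spin":0},{"hand":50,"dp":[0.008,-0.2,0],"spin":0},{"hand":50,"dp":[0.008,-0.2,0],"spin":0},{"hand":50,"dp":[0,0,0],"spin":0}]'| grep -E "pos|ft_f"
```

```text
t: 17.1
tool_pos: [0.4966, -0.0109, 0.0063]
tcp_rot: [2.179, 2.262, -0.001]
ft_force: [0.7, 0.6, 2.1]
finger_gap: 0.637
grasp_force: 64.7
tool_pos: [0.4979, -0.0459, 0.0063]
ft_force: [-0.6, -1.5, 2.9]
```

```bash
for i in 1; do python3 -m pendant '[{"hand":50,"dp":[0.004,-0.1,0],"spin":0},{"hand":50,"dp":[0.004,-0.1,0],"spin":0},{"hand":50,"dp":[0.004,-0.1,0],"spin":0},{"hand":50,"dp":[0,0,0],"spin":0}]'| grep -E "pos|ft_f"; python3 -m pendant '[{"hand":50,"dp":[0.002,-0.05,0],"spin":0},{"hand":50,"dp":[0,0,0],"spin":0}]'| grep -E "pos|ft_f"; python3 -m pendant '[{"hand":50,"dp":[0.002,-0.05,0],"spin":0},{"hand":50,"dp":[0,0,0],"spin":0}]'| grep -E "pos|ft_f";done
```

```text
tool_pos: [0.4981, -0.0527, 0.0063]
ft_force: [0.4, 1.7, 1.9]
tool_pos: [0.4982, -0.0536, 0.0063]
ft_force: [-0.3, 2.3, 1.8]
tool_pos: [0.4982, -0.0549, 0.0063]
ft_force: [0.1, 2.9, 2.3]
```

```bash
python3 -m pendant '[{"hand":50,"dp":[0.002,-0.04,0],"spin":0},{"hand":50,"dp":[0,0,0],"spin":0}]'| grep -E "pos|ft_f"; python3 -m pendant '[{"hand":50,"dp":[0.002,-0.04,0],"spin":0},{"hand":50,"dp":[0,0,0],"spin":0}]'| grep -E "pos|ft_f";python3 -m pendant '[{"hand":50,"dp":[0.002,-0.04,0],"spin":0},{"hand":50,"dp":[0,0,0],"spin":0}]'| grep -E "pos|ft_f"
```

```text
tool_pos: [0.4983, -0.0559, 0.0063]
ft_force: [-0.4, 2.0, 2.0]
tool_pos: [0.4983, -0.0569, 0.0063]
ft_force: [-0.8, 2.5, 1.4]
tool_pos: [0.4984, -0.0579, 0.0063]
ft_force: [0.2, 2.5, 2.5]
```

```bash
python3 -m pendant '[{"hand":50,"dp":[0.002,-0.04,0],"spin":0},{"hand":50,"dp":[0,0,0],"spin":0}]'| grep -E "pos|ft_f"; python3 -m pendant '[{"hand":50,"dp":[0.002,-0.04,0],"spin":0},{"hand":50,"dp":[0,0,0],"spin":0}]'| grep -E "pos|ft_f";python3 -m pendant '[{"hand":50,"dp":[0.002,-0.04,0],"spin":0},{"hand":50,"dp":[0,0,0],"spin":0}]'| grep -E "pos|ft_f"
```

```text
tool_pos: [0.4984, -0.0587, 0.0063]
ft_force: [-0.1, 3.3, 1.8]
tool_pos: [0.4984, -0.0586, 0.0063]
ft_force: [-0.7, 6.4, 2.8]
tool_pos: [0.4984, -0.0587, 0.0063]
ft_force: [-1.0, 9.7, 1.9]
```

The board touches the post: y stopped at -0.0586 after 68.8 mm of travel (68 expected), pushing with 9.7 N. I'll release, go up and check.

```bash
python3 -m pendant '[{"hand":62,"dp":[0,0,0],"spin":0},{"hand":70,"dp":[0,0,0],"spin":0},{"hand":80,"dp":[0,0,0],"spin":0},{"hand":80,"dp":[0,0,0],"spin":0},{"hand":80,"dp":[0,0,0.5],"spin":0},{"hand":80,"dp":[0,0,1],"spin":0},{"hand":80,"dp":[0,0,1],"spin":0},{"hand":80,"dp":[0,0,1],"spin":0},{"hand":80,"dp":[0,0,1],"spin":0},{"hand":80,"dp":[0,0,1],"spin":0},{"hand":80,"dp":[0,0.5,1],"spin":0},{"hand":80,"dp":[0,0.5,0],"spin":0},{"hand":80,"dp":[0,0,0],"spin":0}]'; python3 - <<'E'
from workcell import bot,imaging
from h import *
c=imaging.capture("scene");np.savez("s5.npz",**c)
a=c["frame"][150:240,170:290,::-1]
cv2.imwrite("pics/in.png",cv2.resize(a,(800,600),interpolation=cv2.INTER_CUBIC))
print(fitboard([c],[[215,193,300,240]],[.5,-.076,.04],.0395))
s=bot.sense();print(s["joint_pos"],s["ft_torque"])
E
```

```text
t: 22.22
tool_pos: [0.4982, -0.0347, 0.1689]
tcp_rot: [2.176, 2.266, 0.0]
ft_force: [-0.4, 0.4, 0.7]
finger_gap: 0.938
grasp_force: 0.0
(array([ 0.50068367, -0.07186618,  0.06993131]), np.float64(0.28305111906415253))
[ 0.51487668  0.34522025 -0.70068428  1.86601156  0.25853255  1.02336739
 -0.25318537] [-0.02346844 -0.02259352 -0.01654497]
```

View pics/in.png

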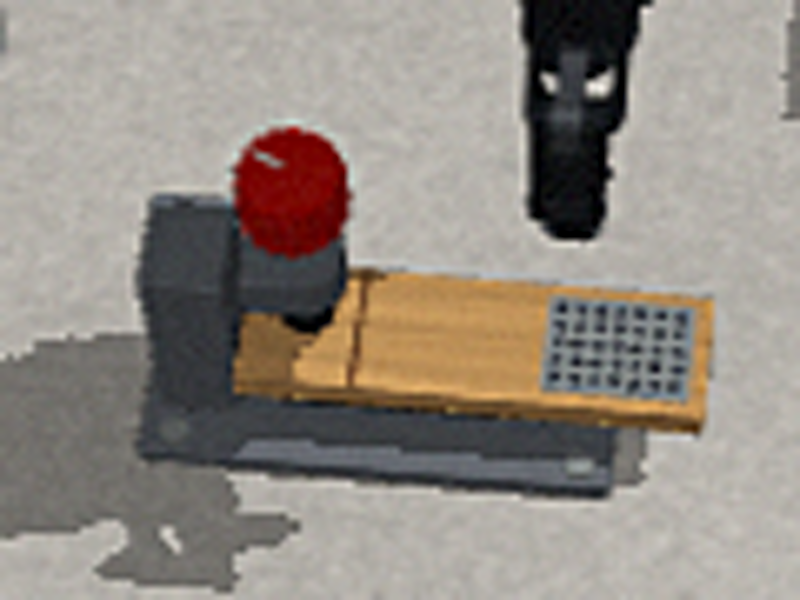

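The board lies straight, centred and against the post (crop (235,350)), under the pad at (310,320). Now I hover over the knob and turn the hand counter-clockwise in advance for a long clockwise stroke.

```bash
python3 -m pendant '[{"hand":75,"dp":[0.03,-0.7,0],"spin":1},{"hand":75,"dp":[0.03,-0.7,0],"spin":1},{"hand":75,"dp":[0.03,-0.7,0],"spin":1},{"hand":75,"dp":[0.03,-0.7,0],"spin":1},{"hand":75,"dp":[0.03,-0.7,0],"spin":1},{"hand":75,"dp":[0.02,-0.6,0],"spin":1},{"hand":75,"dp":[0,-0.25,0],"spin":1},{"hand":75,"dp":[0,0,0],"spin":1},{"hand":75,"dp":[0,0,0],"spin":0},{"hand":75,"dp":[0,0,0],"spin":0}]'; python3 - <<'E'
from workcell import bot
from h import *
s=bot.sense();print(s["joint_pos"],s["ft_torque"])
for n in("s5.npz",):
    c=dict(np.load(n));P=cloud(c);im=c["frame"].astype(int);m=(im[...,0]>110)&(im[...,1]<60)&(im[...,2]<60)
    k=P[m];k=k[(k[:,2]>.12)&(abs(k[:,0]-.5)<.05)];print(np.percentile(k[:,2],[2,50,80,90,95]),np.percentile(k[:,0],[1,99]),np.percentile(k[:,1],[1,99]))
    # knob side: fit cylinder radius 20 to side points (z 8+ mm below top)
    q=k[k[:,2]<np.percentile(k[:,2],90)-.008]
    r=least_squares(lambda p:np.hypot(q[:,0]-p[0],q[:,1]-p[1])-.02,[.5,-.143]);print("cyl",r.x,r.fun.std(),len(q))
E
```

```text
t: 23.52
tool_pos: [0.5024, -0.1447, 0.1683]
tcp_rot: [-0.219, -3.133, -0.001]
ft_force: [0.7, 0.7, 0.5]
finger_gap: 0.876
grasp_force: 0.0
[ 0.8981478   0.47708798 -0.99186568  1.79977395  0.44330417  1.1088644
  1.18383732] [-0.01478909  0.02006518 -0.00974488]
[0.16156216 0.16686607 0.16842014 0.16955443 0.17000458] [0.48228904 0.52060266] [-0.16234765 -0.12674376]
cyl [ 0.5017045  -0.14573285] 0.0005500140969119155 4
```

```bash
python3 -m pendant '[{"hand":60,"dp":[0,0,0],"spin":1},{"hand":60,"dp":[0,0,0],"spin":1},{"hand":60,"dp":[0,0,0],"spin":1},{"hand":60,"dp":[0,0,0],"spin":1},{"hand":60,"dp":[0,0,0],"spin":1},{"hand":60,"dp":[0,0,0],"spin":1},{"hand":60,"dp":[0,0,0],"spin":0}]'; python3 - <<'E'
from workcell import bot,imaging
from h import *
s=bot.sense();p=s["tool_pos"];r=s["tcp_rot"];print(s["joint_pos"][6],2*np.degrees(np.arctan2(r[1],r[0]))-90)
for n in("scene","top"):
    c=imaging.capture(n);P=cloud(c);im=c["frame"].max(-1)
    m=(im<60)&(np.hypot(P[...,0]-p[0],P[...,1]-p[1])<.06)&(P[...,2]>.14)&(P[...,2]<.3)
    q=P[m];q=q[np.argsort(q[:,2])][:16];print(n,(q*1000).round().astype(int).tolist())
    if n=="scene": cv2.imwrite("pics/k.png",cv2.resize(c["frame"][130:220,170:290,::-1],(800,600),interpolation=cv2.INTER_CUBIC))
E
```

```text
t: 24.4
tool_pos: [0.5027, -0.1444, 0.1686]
tcp_rot: [1.378, -2.823, -0.001]
ft_force: [0.2, 0.4, 0.8]
finger_gap: 0.701
grasp_force: 0.0
2.0942766014428478 -217.95329343118135
scene [[483, -117, 213], [482, -124, 214], [477, -130, 214], [482, -122, 215], [537, -161, 215], [480, -125, 215], [477, -128, 215], [480, -127, 215], [485, -119, 216], [475, -130, 216], [539, -165, 217], [476, -128, 218], [475, -113, 219], [482, -122, 219], [540, -162, 219], [486, -118, 221]]
top [[467, -124, 254], [477, -124, 256], [471, -121, 260], [468, -124, 260], [468, -121, 260], [471, -124, 261], [474, -124, 262], [468, -126, 264], [470, -126, 266], [472, -129, 268], [469, -128, 271], [471, -131, 273], [474, -128, 273], [471, -126, 276], [473, -126, 276], [476, -131, 278]]
```

View pics/k.png

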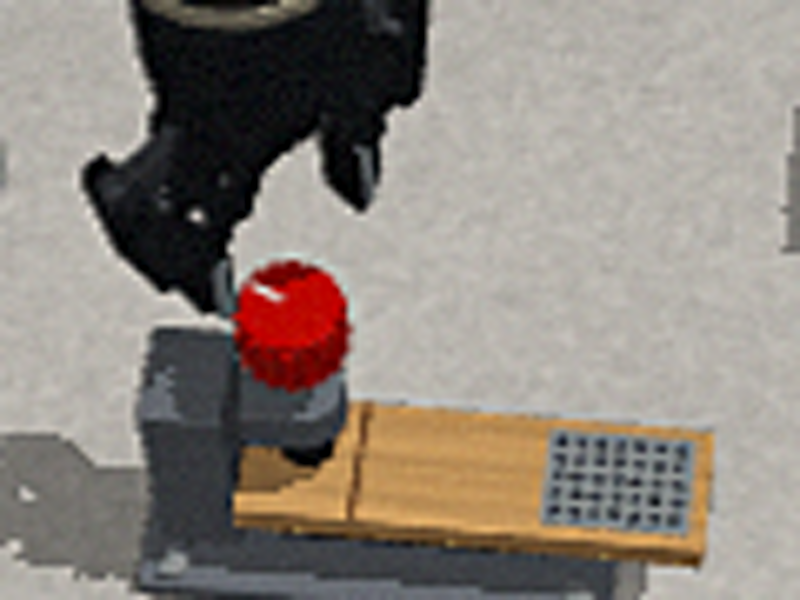

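The tips stand at about 0.212 with the TCP at 0.169 and 60 mm opening, and nothing touches the knob (crop (290,325)). I'll descend so the tips end near the knob's lower part, then close.

```bash
python3 -m pendant '[{"hand":60,"dp":[-0.01,0.01,-0.6],"spin":0},{"hand":60,"dp":[0,0,-0.6],"spin":0},{"hand":60,"dp":[0,0,-0.5],"spin":0},{"hand":60,"dp":[0,0,-0.4],"spin":0},{"hand":60,"dp":[0,0,-0.3],"spin":0},{"hand":60,"dp":[0,0,0],"spin":0}]'; python3 -m pendant '[{"hand":48,"dp":[0,0,0],"spin":0},{"hand":44,"dp":[0,0,0],"spin":0},{"hand":42,"dp":[0,0,0],"spin":0},{"hand":30,"dp":[0,0,0],"spin":0},{"hand":30,"dp":[0,0,0],"spin":0},{"hand":30,"dp":[0,0,0],"spin":0}]'; python3 -c "
from workcell import bot;s=bot.sense();print(s['ft_torque'],s['joint_pos'])"
```

```text
t: 25.25
tool_pos: [0.5023, -0.1442, 0.1083]
tcp_rot: [1.382, -2.82, -0.001]
ft_force: [0.1, -1.4, 1.1]
finger_gap: 0.702
grasp_force: 0.0
t: 26.0
tool_pos: [0.5023, -0.1441, 0.1089]
tcp_rot: [1.383, -2.821, -0.001]
ft_force: [-3.4, 3.1, 2.7]
finger_gap: 0.446
grasp_force: 59.8
[ 0.34149028  0.57497814 -0.00497864] [ 0.96516761  0.64248017 -1.15445176  1.86590496  0.66693816  1.08780872
  2.03059669]
```

```bash
cat > st.py <<'E'
from workcell import bot;import numpy as np
s=bot.sense();r=s["tcp_rot"];print("t%.2f"%s["t"],"p",(s["tool_pos"]*1e3 if hasattr(s["tool_pos"],"shape") else np.array(s["tool_pos"])*1e3).round(2),"yaw %.2f"%((2*np.degrees(np.arctan2(r[1],r[0]))-90)%180),"F",np.round(s["ft_force"],1),"Tz %.3f"%s["ft_torque"][2],"g %.3f %.0f"%(s["finger_gap"],s["grasp_force"]),"j7 %.2f j3 %.2f"%(s["joint_pos"][6],s["joint_pos"][2]))
E
python3 -m pendant '[{"hand":30,"dp":[-0.04,0.037,0.02],"spin":0},{"hand":30,"dp":[0,0,0],"spin":0}]'>/dev/null;python3 st.py
python3 -m pendant '[{"hand":30,"dp":[0,0,-0.0175],"spin":-0.5},{"hand":30,"dp":[0,0,-0.0175],"spin":-0.5},{"hand":30,"dp":[0,0,-0.0175],"spin":-0.5},{"hand":30,"dp":[0,0,-0.0175],"spin":-0.5}]' >/dev/null; python3 st.py
python3 -m pendant '[{"hand":30,"dp":[0,0,-0.0175],"spin":-0.5},{"hand":30,"dp":[0,0,-0.0175],"spin":-0.5},{"hand":30,"dp":[0,0,-0.0175],"spin":-0.5},{"hand":30,"dp":[0,0,-0.0175],"spin":-0.5}]' >/dev/null; python3 st.py
```

```text
t26.25 p [ 502.28 -143.92  109.55] yaw 142.19 F [ 1.8 -1.4  0.2] Tz 0.018 g 0.447 60 j7 2.03 j3 -1.16
t26.75 p [ 502.75 -144.52  107.86] yaw 122.03 F [ 2.9 -3.9  0.6] Tz 0.221 g 0.446 60 j7 1.73 j3 -1.07
t27.25 p [ 502.96 -145.27  106.21] yaw 102.00 F [ 3.7 -6.4 -0.7] Tz 0.292 g 0.445 60 j7 1.44 j3 -0.98
```

```bash

python3 -m pendant '[{"hand":30,"dp":[0.02,-0.04,-0.0175],"spin":-0.5},{"hand":30,"dp":[0.02,-0.03,-0.0175],"spin":-0.5},{"hand":30,"dp":[0,0,-0.0175],"spin":-0.5},{"hand":30,"dp":[0,0,-0.0175],"spin":-0.5}]' >/dev/null; python3 st.py
python3 -m pendant '[{"hand":30,"dp":[0,0,-0.0175],"spin":-0.5},{"hand":30,"dp":[0,0,-0.0175],"spin":-0.5},{"hand":30,"dp":[0,0,-0.0175],"spin":-0.5},{"hand":30,"dp":[0,0,-0.0175],"spin":-0.5}]' >/dev/null; python3 st.py
```

```text
t27.75 p [ 502.93 -146.07  104.16] yaw 82.04 F [ 0.4 -3.6  1.3] Tz 0.265 g 0.447 60 j7 1.14 j3 -0.89
t28.25 p [ 502.66 -146.75  102.36] yaw 62.01 F [ 0.2 -5.1  1.9] Tz 0.210 g 0.449 60 j7 0.84 j3 -0.80
```

```bash

python3 -m pendant '[{"hand":30,"dp":[0,-0.03,-0.008],"spin":-0.5},{"hand":30,"dp":[0,-0.03,-0.0175],"spin":-0.5},{"hand":30,"dp":[0,0,-0.0175],"spin":-0.5},{"hand":30,"dp":[0,0,-0.0175],"spin":-0.5}]' >/dev/null; python3 st.py
python3 -m pendant '[{"hand":30,"dp":[0,0,-0.0175],"spin":-0.5},{"hand":30,"dp":[0,0,-0.0175],"spin":-0.5},{"hand":30,"dp":[0,0,-0.0175],"spin":-0.5}]' >/dev/null; python3 st.py
python3 -m pendant '[{"hand":30,"dp":[0,0,-0.0175],"spin":-0.5},{"hand":30,"dp":[0,0,-0.0175],"spin":-0.5},{"hand":30,"dp":[0,0,-0.0175],"spin":-0.5}]' >/dev/null; python3 st.py
```

```text
t28.75 p [ 502.18 -147.36  100.65] yaw 42.05 F [-1.5 -3.5  1.7] Tz 0.231 g 0.445 60 j7 0.55 j3 -0.71
t29.12 p [ 501.67 -147.62   99.21] yaw 27.04 F [-2.5 -2.9  1.8] Tz 0.217 g 0.442 60 j7 0.32 j3 -0.64
t29.50 p [ 501.11 -147.8    97.75] yaw 12.02 F [-4.1 -3.1  1.9] Tz 0.206 g 0.445 60 j7 0.09 j3 -0.58
```

```bash
cat >> st.py <<'E'
import sys
if len(sys.argv)>1 and abs(s["ft_torque"][2])>float(sys.argv[1]): sys.exit(1)
E
python3 -m pendant '[{"hand":30,"dp":[-0.03,-0.02,0.0],"spin":-0.5}]' >/dev/null; python3 st.py .265 &&
python3 -m pendant '[{"hand":30,"dp":[-0.015,-0.01,-0.0175],"spin":-0.5}]' >/dev/null; python3 st.py .265 &&
python3 -m pendant '[{"hand":30,"dp":[-0.01,0,-0.0175],"spin":-0.5}]' >/dev/null && python3 st.py .265 &&
python3 -m pendant '[{"hand":30,"dp":[-0.01,0,-0.0175],"spin":-0.5}]' >/dev/null && python3 st.py .265 &&
python3 -m pendant '[{"hand":30,"dp":[-0.01,0,-0.0175],"spin":-0.5}]' >/dev/null && python3 st.py .265 &&
python3 -m pendant '[{"hand":30,"dp":[-0.01,0,-0.0175],"spin":-0.5}]' >/dev/null && python3 st.py .265
```

```text
t29.62 p [ 500.87 -147.89   97.84] yaw 7.04 F [-1.3 -1.9  0.7] Tz 0.195 g 0.446 60 j7 0.02 j3 -0.56
t29.75 p [ 500.71 -147.86   97.45] yaw 2.06 F [-1.8 -1.8  0.9] Tz 0.307 g 0.441 60 j7 -0.06 j3 -0.54
```

```bash
python3 st.py; python3 -m pendant '[{"hand":30,"dp":[-0.01,0,-0.00875],"spin":-0.25}]' >/dev/null; python3 st.py;python3 -m pendant '[{"hand":30,"dp":[0,0,-0.00875],"spin":-0.25}]' >/dev/null; python3 st.py .31 &&  python3 -m pendant '[{"hand":30,"dp":[-0.01,0,-0.00875],"spin":-0.25}]' >/dev/null && python3 st.py
```

```text
t29.75 p [ 500.71 -147.86   97.45] yaw 2.06 F [-1.8 -1.8  0.9] Tz 0.307 g 0.441 60 j7 -0.06 j3 -0.54
t29.88 p [ 500.59 -147.85   97.26] yaw 179.61 F [-1.5 -1.8  0.7] Tz 0.316 g 0.452 60 j7 -0.09 j3 -0.53
t30.00 p [ 500.51 -147.82   97.01] yaw 177.14 F [-1.6 -1.7  1.2] Tz 0.256 g 0.445 60 j7 -0.13 j3 -0.52
t30.12 p [ 500.38 -147.84   96.83] yaw 174.64 F [-0.5 -1.3  0.7] Tz 0.261 g 0.447 60 j7 -0.17 j3 -0.50
```

```bash
G=.34
python3 -m pendant '[{"hand":30,"dp":[-0.01,0.005,-0.00875],"spin":-0.25}]' >/dev/null; python3 st.py $G &&
python3 -m pendant '[{"hand":30,"dp":[-0.01,0.005,-0.00875],"spin":-0.25}]' >/dev/null && python3 st.py $G &&
python3 -m pendant '[{"hand":30,"dp":[-0.01,0.005,-0.00875],"spin":-0.25}]' >/dev/null && python3 st.py $G &&
python3 -m pendant '[{"hand":30,"dp":[-0.01,0.005,-0.00875],"spin":-0.25}]' >/dev/null && python3 st.py $G &&
python3 -m pendant '[{"hand":30,"dp":[-0.01,0.005,-0.00875],"spin":-0.25}]' >/dev/null && python3 st.py $G &&
python3 -m pendant '[{"hand":30,"dp":[-0.01,0.005,-0.00875],"spin":-0.25}]' >/dev/null && python3 st.py $G
```

```text
t30.25 p [ 500.33 -147.75   96.65] yaw 172.14 F [-0.2 -2.7  0.5] Tz 0.260 g 0.447 60 j7 -0.21 j3 -0.49
t30.38 p [ 500.19 -147.77   96.46] yaw 169.64 F [ 0.3 -2.9  0.3] Tz 0.275 g 0.443 60 j7 -0.25 j3 -0.48
t30.50 p [ 500.14 -147.74   96.33] yaw 167.13 F [ 0.4 -2.8 -0.7] Tz 0.248 g 0.441 60 j7 -0.28 j3 -0.47
t30.62 p [ 500.03 -147.68   96.14] yaw 164.63 F [ 0.8 -3.9 -0.2] Tz 0.258 g 0.447 60 j7 -0.32 j3 -0.46
t30.75 p [ 499.93 -147.67   95.97] yaw 162.13 F [ 0.6 -3.6 -1. ] Tz 0.258 g 0.446 60 j7 -0.36 j3 -0.45
t30.88 p [ 499.84 -147.65   95.8 ] yaw 159.62 F [ 2.1 -4.1 -0.7] Tz 0.208 g 0.443 60 j7 -0.40 j3 -0.44
```

```bash
G=.33
python3 -m pendant '[{"hand":30,"dp":[0.01,-0.02,-0.01],"spin":-0.25}]' >/dev/null; python3 st.py $G &&
python3 -m pendant '[{"hand":30,"dp":[0.01,-0.02,-0.01],"spin":-0.25}]' >/dev/null && python3 st.py $G &&
python3 -m pendant '[{"hand":30,"dp":[0,0,-0.01],"spin":-0.25}]' >/dev/null && python3 st.py $G &&
python3 -m pendant '[{"hand":30,"dp":[0,0,-0.00875],"spin":-0.25}]' >/dev/null && python3 st.py $G &&
python3 -m pendant '[{"hand":30,"dp":[0,0,-0.00875],"spin":-0.25}]' >/dev/null && python3 st.py $G &&
python3 -m pendant '[{"hand":30,"dp":[0,0,-0.00875],"spin":-0.25}]' >/dev/null && python3 st.py $G &&
python3 -m pendant '[{"hand":30,"dp":[0,0,-0.00875],"spin":-0.25}]' >/dev/null && python3 st.py $G &&
python3 -m pendant '[{"hand":30,"dp":[0,0,-0.00875],"spin":-0.25}]' >/dev/null && python3 st.py $G
```

```text
t31.00 p [ 499.79 -147.61   95.51] yaw 157.11 F [ 0.4 -2.4 -0.1] Tz 0.230 g 0.442 60 j7 -0.44 j3 -0.43
t31.12 p [ 499.69 -147.56   95.12] yaw 154.60 F [-1.1 -1.3  0.5] Tz 0.242 g 0.445 60 j7 -0.47 j3 -0.42
t31.25 p [ 499.6  -147.49   94.86] yaw 152.09 F [-1.2 -1.8  0.7] Tz 0.293 g 0.447 60 j7 -0.51 j3 -0.41
t31.38 p [ 499.52 -147.46   94.63] yaw 149.60 F [-0.9 -0.7  1.3] Tz 0.304 g 0.448 60 j7 -0.55 j3 -0.40
t31.50 p [ 499.45 -147.4    94.4 ] yaw 147.10 F [-1.9 -1.4  0.8] Tz 0.352 g 0.444 60 j7 -0.59 j3 -0.39
```

```bash
python3 -m pendant '[{"hand":30,"dp":[0,0,-0.0044],"spin":-0.125}]' >/dev/null; python3 st.py .41 && python3 -m pendant '[{"hand":30,"dp":[0,0,-0.0044],"spin":-0.125}]' >/dev/null && python3 st.py
```

```text
t31.62 p [ 499.41 -147.36   94.3 ] yaw 145.90 F [-1.3 -1.5  0.9] Tz 0.347 g 0.447 60 j7 -0.61 j3 -0.38
t31.75 p [ 499.38 -147.37   94.16] yaw 144.67 F [-1.8 -1.   0.4] Tz 0.397 g 0.445 60 j7 -0.63 j3 -0.38
```

Torque has risen evenly from a level of about 0.245 to about 0.385 N m, so the hold is about 28 N, which is hand-tight. I'll let go and rise straight up.

```bash
python3 -m pendant '[{"hand":46,"dp":[0,0,0],"spin":0},{"hand":60,"dp":[0,0,0],"spin":0},{"hand":66,"dp":[0,0,0],"spin":0},{"hand":66,"dp":[0,0,0],"spin":0},{"hand":66,"dp":[0,0,0.3],"spin":0},{"hand":66,"dp":[0,0,0.6],"spin":0},{"hand":66,"dp":[0,0,1],"spin":0},{"hand":66,"dp":[0,0,1],"spin":0},{"hand":66,"dp":[0,0,1],"spin":0},{"hand":66,"dp":[0,0,0.6],"spin":0},{"hand":66,"dp":[0,0,0],"spin":0},{"hand":66,"dp":[0,0,0],"spin":0}]'; python3 - <<'E'
from workcell import imaging
from h import *
c=imaging.capture("scene");cv2.imwrite("pics/fin.png",cv2.resize(c["frame"][130:320,170:430,::-1],(800,585),interpolation=cv2.INTER_CUBIC))
E
```

```text
t: 33.25
tool_pos: [0.4994, -0.1476, 0.2061]
tcp_rot: [-2.79, -1.443, 0.001]
ft_force: [0.7, -0.5, -0.1]
finger_gap: 0.77
grasp_force: 0.0
```

View pics/fin.png

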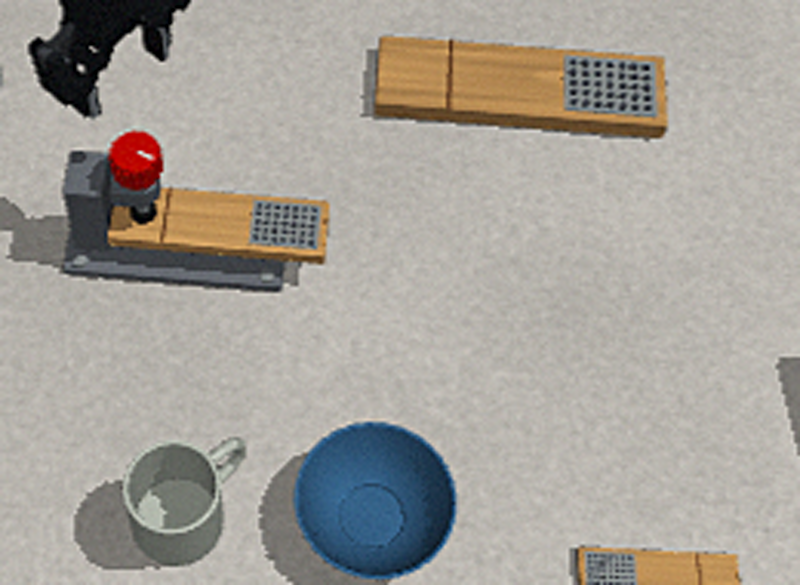

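The board sits straight against the post (110,230) with the pad down on it (143,212). The knob has sunk, the gripper is clear, and the mug and bowl have not moved.

```bash
python3 -c "
from workcell import order;print(order.sign_off())"
```

```text
the job is handed in; nothing more can be done
None
```

The grater board is clamped straight and touching the back post at about 28 N (estimated from the knob torque); the gripper is clear of everything, and the job was handed in at about 33 s.

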